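Scrub out a stoneware tumbler with the bottle brush

TASK

Take the bottle brush out of its steel holder by the handle and scrub out the tall white tumbler: push the brush down until its sprung end presses on the tumbler's bottom and gives, pull it up until about half of the bristle head shows above the rim, and so on until you have pressed on the bottom three times with two such pulls between. Press gently, never pushing the sprung end all the way in, do not shove, lift or tip the tumbler, never let the brush touch the counter, and leave the other crockery and the soap bottle alone. Finally stand the brush back upright in its holder and let go.

Things in the scene. Friction and masses are not known exactly. Their poses are not given: they have to be found in the camera images.
- brush: Bottle brush, 214 mm long, about 130 g, standing head down in its holder, yawed up to 35 degrees. Origin: centre of the lower face of the grey bristle head; z runs up to the handle. Head (hard): 51 mm in diameter, z = 0 to 45 mm, ends chamfered. Steel shank 8 mm in diameter up to a collar 18 mm in diameter, z = 92 to 104 mm, then the handle. A dark sprung end sticks out 14 mm below the head.
- brush_grip (a point): Middle of the flat wooden handle, on the brush's axis, 155 mm above the lower face of the bristle head; axes as the brush. The handle runs from 100 to 200 mm above that face, is 24 mm wide along the brush's x and 12 mm thick along its y: grip it across the 12 mm.
- brush_end (a point): Centre of the lower face of the dark rubber sprung end of the brush, 20 mm in diameter. Free, it is 14 mm below the lower face of the bristle head; it slides up into the head when pressed.
- brush_tip (a joint): How far the sprung end is pushed into the bristle head, in m: 0 free, 0.013 at its stop. Spring 500 N/m (1.5 N at 3 mm, 5 N at 10 mm).
- tumbler: Tall plain white stoneware tumbler without a handle, loose, upright, about 0.85 kg: 74 mm outside diameter, 125 mm high, straight wall 5.5 mm thick (63 mm bore). Origin: centre of its underside; z up. Its bottom is thick, how thick is not known: the inside bottom lies anywhere from 12 to 38 mm above the origin and must be found by touch.
- tumbler_rim (a point): Centre of the tumbler's mouth, at the rim's height, 125 mm above its underside.
- caddy: The brush's holder: open round steel cup fixed to the counter, 68 mm outside diameter, 60 mm high, 59 mm bore. Origin: centre of its underside; z up. Inside, 22 mm up, is a flat ledge with a 32 mm hole in the middle: the lower face of the bristle head stands on the ledge, the sprung end hangs free in the hole.
- caddy_seat (a point): Centre of the ledge in the holder, 22 mm above the counter: the origin of the brush is here when it stands in place.
- mug: White mug with a handle, 80 mm in diameter, 85 mm high, a bystander; origin: centre of its underside.
- soap: Amber soap bottle with black cap, 60 mm in diameter, 150 mm high, a bystander; origin: centre of its underside.
- bowl: White bowl, 116 mm in diameter, 50 mm high, a bystander; origin: centre of its underside.
- table: The counter top, pale stone, upper face at z = 0.
Things that resemble listed ones, but are neither listed nor needed, are in the scene too. Leave any blue look-alike of the brush alone.

How it is judged (in metres and radians):
On the way, in this order (a step that is already met when the one before it is completed fails the run):
1. the sprung end presses on the tumbler's bottom and gives at least 2 mm, first time (value of joint brush_tip above 0.002 m and z of brush_end in the frame of tumbler between 0.005 and 0.045 m and horizontal distance between brush_end and tumbler below 0.031 m), for 0.1 s.
2. the brush is pulled up, first time, until 10 to 42 mm of the 45 mm bristle head show above the rim (its lower face still inside) (z of brush in the frame of tumbler between 0.09 and 0.122 m and horizontal distance between brush and tumbler below 0.031 m), for 0.1 s.
3. the sprung end presses on the tumbler's bottom and gives at least 2 mm, second time (all of step 1), for 0.1 s.
4. the brush is pulled up, second time, until 10 to 42 mm of the 45 mm bristle head show above the rim (its lower face still inside) (all of step 2), for 0.1 s.
5. the sprung end presses on the tumbler's bottom and gives at least 2 mm, third time (all of step 3), for 0.1 s.
At the end, for the whole second after the job is handed in: The brush stands upright (within 0.1 rad) and at rest in its holder, its bristle head on the ledge (within 4 mm in height and 7 mm sideways), let go; the tumbler stands upright, within 30 mm of where it was, at rest (horizontal distance between brush and caddy_seat below 0.007 m and z of brush in the frame of caddy_seat between -0.004 and 0.004 m and angle between brush's own z axis and vertical below 0.1 rad and linear speed of each of brush, tumbler below 0.02 m/s and angle between tumbler's own z axis and vertical below 0.05 rad and distance of tumbler from where it was at the start of the episode below 0.03 m); the robot touches nothing.
It fails at once if the sprung end is pushed all the way in (more than 12 mm) (value of joint brush_tip above 0.012 m).
It fails at once if the tumbler is shoved more than 30 mm, lifted more than 8 mm off the counter, or tipped more than 0.2 rad (distance of tumbler from where it was at the start of the episode above 0.03 m or height (world z) of tumbler above 0.008 m or angle between tumbler's own z axis and vertical above 0.2 rad).
It fails at once if the brush touches the counter (contact force between brush and table above 0.2 N).
It fails at once if a bystander (mug, soap bottle, bowl) is moved more than 15 mm (distance of any of mug, soap, bowl from where it was at the start of the episode above 0.015 m).
It also fails if it takes over 72 s, if anything falls off the work surface, if the arm or the gripper's body presses on something with over 40 N, if the wrist force passes 120 N, or if a joint passes its speed limit or range.

ROBOT

A 6-joint arm with a two-finger parallel gripper is mounted at the origin on the work surface. World frame = base frame: x ahead of the robot, y to its left, z up, the work surface at z = 0. Lengths are in mm, angles in rad, forces in N, time in s.
With the tool pointing down it reaches from about 350 to 775 mm from the base axis. Payload 7.3 kg.
Tool frame: the origin (TCP) lies midway between the tips of the shut fingers; the grasp point (between the pads) lies 19 mm behind it (bot.hold_point_z is the distance from the TCP to the grasp point, in mm); z points along the fingers, y is the direction in which the jaws open and shut (so a half turn about z gives the same grasp; the last joint's range is limited). The gripper opens to 92 mm and grips with 3 to 60 N. Pads are 19 mm wide; open, the fingers measure 130 mm over their backs; the gripper's body (75 mm by 190 mm) begins 47 mm behind the grasp point.
Start: joints at [-1.266, 0.342, 1.524, -0, 1.275, -0.146], TCP at [228.759, -472.561, 226.741] pointing down, gripper open.
Joint ranges: [-2.53, 2.53], [-0.77, 2.02], [0.04, 2.7], [-1, 4.14], [0.28, 2.66], [-3.11, 3.11]. Speed limits (rad/s): [2.57, 2.57, 3.14, 3.14, 3.14, 3.14].

INTERFACE

Orientations are given as [roll, pitch, yaw] about the fixed x, y, z axes, in that order (R = Rz(yaw) Ry(pitch) Rx(roll)).
In Python, from plant import bot gives the robot as it stands.
- The arm moves only by the tool servo_tool, never from a script. Its argument "series" is a list of rows, each a list of 5 numbers: the opening, from 0 (shut) to 1 (fully open), then the shift along the tool's x, y, z each as a share of 50 mm, from -1 to 1, then the turn about the tool's z as a share of 90 degrees, from -1 to 1. In form: [[gripper, tx, ty, tz, spin], ...]. A call has 1 to 20 rows; each row shifts and turns the commanded pose from where the row before left it, along the tool's axes as they then stand; what a row does not reach is not made up. A row lasts 1/8 s, in which the tool goes at most 62.5 mm and 10.7 degrees, less where a joint would pass 70% of its speed; a pose out of reach is approached as far as the arm can. A call with a number of a shift or a turn outside -1 to 1 is refused whole. A call with a gripper value outside its range is refused whole. The fingers move at their own pace and stop on an object; the grip force is fixed at half the most. Time passes only in rows, so rows that do not move let the fingers close. It gives the time, the measured TCP pose, the force and the opening at its end, in the units of the state.
- bot.get_obs(): the state, without advancing time (a new reading comes with each control period).
- bot.capture(name): name is "side" or "top"; returns the picture (420x560x3 uint8, red, green, blue); there is no depth.
- bot.camera_model(name): a dict with "mtx" (3x3 intrinsics, pixels), "world_from_camera" (4x4, takes a point from camera to world coordinates). Camera axes: x right, y up, looking along -z (the intrinsics and any distortion apply to the point x, -y, -z); pixel columns grow to the right and rows downward; lengths in mm; the calibration is good to about 2 mm. A picture is of the moment at which its call begins. camera_model takes no time and is no camera call.
- bot.close_job(): hands the job in, once; it reports no verdict.
Trained networks look in the newest picture that a camera, given by its name, has taken for a name from the list of things; names that differ only in an ending like _2 or _b are one class to them, and where a whole thing is asked for, a point or a joint stands for the part that bears it (a point fixed in the world has none). Each returns a list of dicts, best first, with "p" (0 to 1); they miss things now and then, are a little off and sometimes report something else, mostly with a low value. They report only what shows in the picture. A call takes as long as a camera call. They do not tell look-alikes from the thing itself.
- bot.outline_of(camera, label): "mask" (420x560 bool, what is visible of it).
- bot.pinpoint(camera, label): "point" ([x, y, z] in mm, in the coordinates of the camera as it stood for that picture, good to about 4 mm: a listed point, or the origin of a listed thing).
The state is a dict: "time": time; "joint_positions": joint angles; "dq": joint speeds; "tau": joint torques, N m; "tool_pos": TCP position; "tcp_rot": TCP orientation; "contact_force": force on the tool from outside, world axes, zero at the start; "moment": the same for the moment, N m; "grip_width": finger opening in mm.
Only numpy, scipy, OpenCV 4.12 (cv2) and the standard library are available. Lean on these libraries where they do the work, as an engineer would, in place of code of your own. Each camera call takes 0.05 s, during which the arm holds its last target.

## Working session

There is one attempt and no reset: what is moved stays moved. The work goes in short steps, Python scripts to look and compute and a tool call to move; the robot and the scene stay as the last step left them, time stands still between calls to the robot, and variables do not carry over. Pictures are saved under pics/ and viewed, and the job is handed in when it is done.

Besides the shell and the picture viewer there is one more tool, called after "Request:" by a JSON object that holds its "method" and its "body", one argument or row to a line. servo_tool: Moves the arm, as the interface text tells. Shift numbers are shares of 50 mm and turn numbers shares of 90 degrees, none past 1 either way. Its arguments: {"type":"object","properties":{"series":{"type":"array"}},"required":["series"]}

```bash
ls; mkdir -p pics
python3 - <<'E'
from plant import bot
import cv2, numpy as np
o=bot.get_obs(); print({k:np.round(v,3) for k,v in o.items()}, bot.hold_point_z)
for c in ("side","top"):
    im=bot.capture(c); cv2.imwrite(f"pics/{c}0.png",im[:,:,::-1])
    m=bot.camera_model(c); T=np.array(m["world_from_camera"]); print(c,m["mtx"],T, m.keys())
    for l in ("brush","brush_grip","tumbler","tumbler_rim","caddy","caddy_seat","mug","soap","bowl"):
        for r in bot.pinpoint(c,l):
            print(c,l,round(r["p"],2),np.round((T@np.r_[r["point"],1])[:3],1))
E
```

```text
pics
{'time': np.float64(0.0), 'joint_positions': array([-1.266,  0.343,  1.525, -0.   ,  1.275, -0.146]), 'dq': array([-0.   , -0.   , -0.001, -0.001,  0.001, -0.001]), 'tau': array([-1.0000e-03, -4.3125e+01, -2.4422e+01,  7.2000e-02,  5.6000e-02,
       -0.0000e+00]), 'tool_pos': array([ 228.625, -472.159,  226.053]), 'tcp_rot': array([-3.14 , -0.   ,  0.451]), 'contact_force': array([-0.067, -0.096,  0.244]), 'moment': array([-0.016, -0.004, -0.006]), 'grip_width': np.float64(91.716)} 18.8
side [[537.63458236   0.         273.10692109]
 [  0.         537.63458236 211.98568676]
 [  0.           0.           1.        ]] [[-7.63912626e-01  3.94266696e-01 -5.10873049e-01 -2.23790030e+00]
 [-6.45293892e-01 -4.73782341e-01  5.99271296e-01  6.37353793e+02]
 [-5.76991539e-03  7.87454168e-01  6.16346203e-01  7.96914990e+02]
 [ 0.00000000e+00  0.00000000e+00  0.00000000e+00  1.00000000e+00]] dict_keys(['mtx', 'world_from_camera'])
side brush 0.91 [ 540.  -177.8   23. ]
side brush 0.86 [ 428.4 -195.4   17.2]
side brush 0.23 [542.7 155.7  -3.7]
side brush_grip 0.84 [ 430.1 -194.7  171.9]
sid
[... 413 characters left out ...]
[  0.           0.           1.        ]] [[-2.34635114e-02  9.91791490e-01 -1.25694484e-01  4.85802856e+02]
 [-9.99495765e-01 -2.59625076e-02 -1.82801487e-02 -1.16527206e+00]
 [-2.13934399e-02  1.25202188e-01  9.91900566e-01  8.32668497e+02]
 [ 0.00000000e+00  0.00000000e+00  0.00000000e+00  1.00000000e+00]] dict_keys(['mtx', 'world_from_camera'])
top brush 0.75 [ 540.6 -182.2   20.7]
top brush_grip 0.62 [ 536.7 -177.2  176. ]
top brush_grip 0.61 [ 426.9 -195.6  170. ]
top tumbler_rim 0.62 [546.5 153.5 126.8]
top caddy 0.63 [ 542.  -180.8    1.8]
top caddy_seat 0.87 [ 536.7 -183.4   25.1]
top mug 0.58 [746.5  26.9  -3.2]
top soap 0.93 [766.7 204.2  -1.5]
top bowl 0.97 [ 753.3 -184.9    4.3]
```

View pics/side0.png

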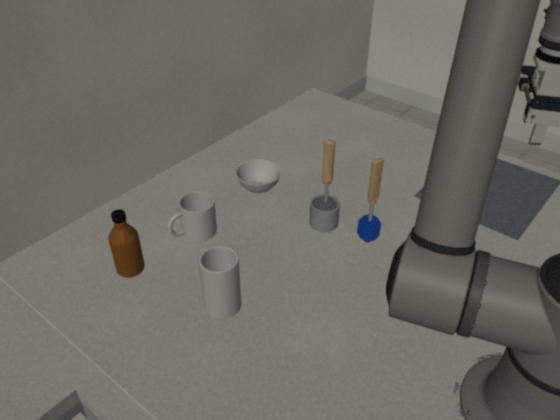

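View pics/top0.png

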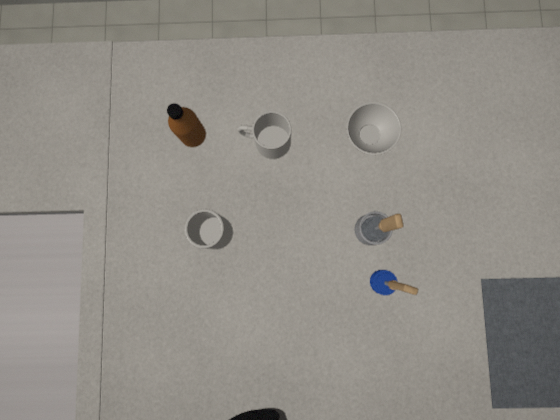

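```bash
cat > h.py <<'E'
from plant import bot
import cv2, numpy as np
from scipy.optimize import least_squares
def cam(c):
    m=bot.camera_model(c); return np.array(m["mtx"]),np.array(m["world_from_camera"])
def proj(c,P):
    K,T=cam(c); P=np.atleast_2d(P); q=(np.linalg.inv(T)@np.c_[P,np.ones(len(P))].T)[:3]
    q=q*np.array([[1],[-1],[-1]]); u=K@q; return (u[:2]/u[2]).T
def ray(c,uv,z):
    K,T=cam(c); d=np.linalg.inv(K)@np.array([uv[0],uv[1],1.]); d=T[:3,:3]@(d*[1,-1,-1]); o=T[:3,3]
    return o+d*(z-o[2])/d[2]
E
python3 - <<'E'
from h import *
for c in ("side","top"):
    im=bot.capture(c)
    (u,v)=proj(c,[540,-180,110])[0].astype(int)
    a=cv2.resize(im[v-50:v+50,u-60:u+60],None,fx=6,fy=6,interpolation=cv2.INTER_CUBIC); print(c,u-60,v-50)
    cv2.imwrite(f"pics/{c}_crop.png",a[:,:,::-1])
    for l in ("tumbler","caddy","brush"):
        for r in bot.outline_of(c,l):
            mk=r["mask"]; 
            if not mk.any(): continue
            ys,xs=np.nonzero(mk); print(c,l,round(r["p"],2),xs.min(),xs.max(),ys.min(),ys.max(),mk.sum())
            np.save(f"{c}_{l}_{xs.min()}.npy",mk)
print(bot.get_obs()["time"])
E
```

```text
side 266 134
side tumbler 0.97 199 241 245 317 2613
side tumbler 0.66 309 340 194 231 789
side brush 0.64 315 336 140 209 785
side brush 0.64 358 383 158 241 963
top 321 175
top tumbler 0.78 185 232 210 248 1453
top caddy 0.65 355 391 211 245 410
top brush 0.82 362 402 215 240 726
top brush 0.78 371 417 270 295 688
1.4
```

View pics/top_crop.png

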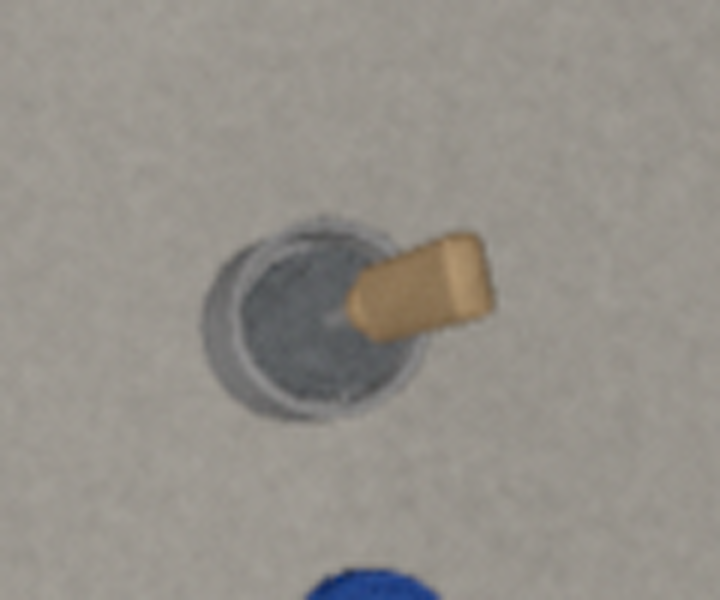

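View pics/side_crop.png

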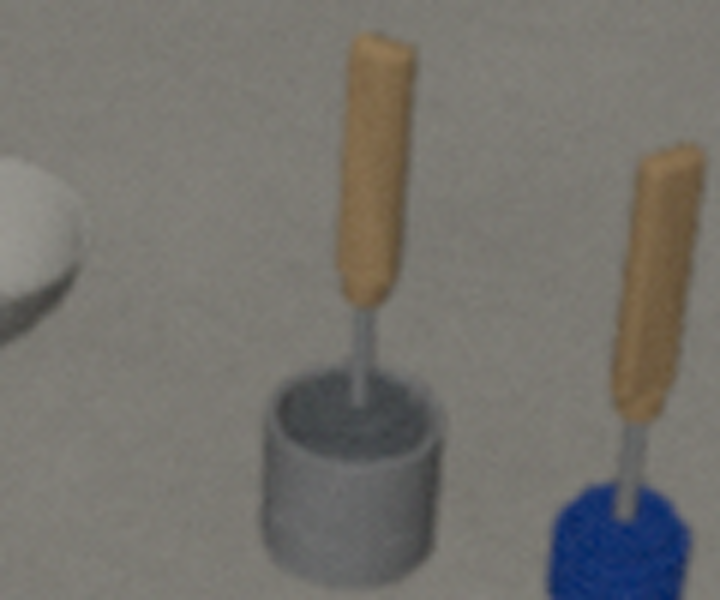

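```bash
cat >> h.py <<'E'
def sil(c,P):
    h=cv2.convexHull((proj(c,P)*16).astype(np.int32).reshape(-1,1,2))
    m=np.zeros((420,560),np.uint8); cv2.fillConvexPoly(m,h,255,cv2.LINE_AA,4); return m/255.
def cyl(x,y,r,z0,z1):
    t=np.linspace(0,2*np.pi,72); p=np.c_[x+r*np.cos(t),y+r*np.sin(t)]
    return np.vstack([np.c_[p,0*t+z0],np.c_[p,0*t+z1]])
def box(x,y,a,z0,z1,w=12,d=6):
    R=np.array([[np.cos(a),-np.sin(a)],[np.sin(a),np.cos(a)]])
    p=np.array([[w,d],[w,-d],[-w,d],[-w,-d]])@R.T+[x,y]
    return np.vstack([np.c_[p,[z0]*4],np.c_[p,[z1]*4]])
E
python3 - <<'E'
from h import *
from scipy.optimize import minimize
import glob
print(glob.glob("*.npy"))
for c in ("side","top"):
    f=[g for g in glob.glob(f"{c}_tumbler_*.npy") if "309" not in g][0]; mk=np.load(f)
    cost=lambda p:np.abs(sil(c,cyl(p[0],p[1],37,0,125))-mk).sum()
    r=minimize(cost,[543,155],method="Nelder-Mead",options=dict(initial_simplex=[[543,155],[550,155],[543,162]])); print(c,"tumbler",r.x,r.fun)
# handle by colour
for c in ("side","top"):
    im=bot.capture(c); hsv=cv2.cvtColor(im,cv2.COLOR_RGB2HSV)
    m=((hsv[...,0]<22)&(hsv[...,0]>8)&(hsv[...,1]>85)).astype(np.uint8)
    n,l,s,cen=cv2.connectedComponentsWithStats(m)
    print([(s[i].tolist()) for i in range(1,n) if s[i,4]>50])
    u=proj(c,[540,-180,170])[0]; i=min((i for i in range(1,n) if s[i,4]>50),key=lambda i:np.hypot(*(cen[i]-u)))
    mk=(l==i)
    for a0 in (-.5,0,.5):
        cost=lambda p:np.abs(sil(c,box(p[0],p[1],p[2],124,222))-mk).sum()
        r=minimize(cost,[540,-180,a0],method="Nelder-Mead",options=dict(initial_simplex=[[540,-180,a0],[547,-180,a0],[540,-173,a0],[540,-180,a0+.4]])); print(c,"handle",r.x,r.fun,mk.sum())
a=ray("top",(321+460/6,175+237/6),222);b=ray("top",(321+474/6,175+315/6),222);print(a,b,(a+b)/2,np.degrees(np.arctan2(*(b-a)[[1,0]])))
print("caddy",ray("top",(376.2,227.8),60), "handle top",ray("top",(399,221.2),222))
E
```

```text
['top_caddy_355.npy', 'top_brush_362.npy', 'side_tumbler_309.npy', 'top_brush_371.npy', 'top_tumbler_185.npy', 'side_brush_315.npy', 'side_brush_358.npy', 'side_tumbler_199.npy']
side tumbler [545.81623542 150.33465679] 193.80392156862746
top tumbler [540.73856014 151.69891164] 181.4627450980392
[[323, 140, 12, 45, 398], [368, 159, 15, 45, 408], [109, 221, 35, 57, 1434]]
side handle [ 537.65200229 -177.32771214   -0.75820479] 51.66274509803922 398
side handle [ 535.67457175 -175.41437755    0.57691183] 160.42352941176472 398
side handle [ 537.49573105 -174.34532999    0.59040959] 160.18823529411765 398
[[168, 107, 38, 40, 909], [379, 214, 24, 17, 278], [389, 281, 28, 13, 187]]
top handle [ 538.7556729  -179.74208312   -0.88714577] 95.06666666666666 278
top handle [ 5.39051569e+02 -1.77999519e+02  2.36183128e-01] 102.04313725490196 278
top handle [ 5.39045897e+02 -1.78714026e+02  2.73719080e-01] 102.62745098039215 278
[ 547.84916882 -179.37383822  222.        ] [ 526.92612586 -181.77435491  222.        ] [ 537.38764734 -180.57409656  222.        ] -173.45502885477697
caddy [ 538.42674394 -181.88872541   60.        ] handle top [ 537.03753014 -180.82125057  222.        ]
```

Run:
```python
from h import *
print(537.6/np.linalg.norm(np.array([540,-180,170])-cam("side")[1][:3,3]), 381/np.linalg.norm(np.array([540,-180,222])-cam("top")[1][:3,3]))
out=[]
for c in ("side","top"):
    im=np.mean([bot.capture(c).astype(float) for _ in range(3)],0).astype(np.uint8)
    np.save(f"avg_{c}.npy",im)
    u,v=proj(c,[540,-180,180])[0].astype(int); print(c,u,v)
    a=cv2.resize(im[v-30:v+30,u-20:u+20],None,fx=9,fy=9,interpolation=cv2.INTER_CUBIC)
    for yaw,col in ((0.1,(255,0,0)),(-.6,(0,255,0))):
        P=(proj(c,box(538.5,-179,yaw,124,222))-[u-20,v-30]+.5)*9
        for i,j in ((4,5),(5,7),(7,6),(6,4),(0,4),(1,5),(2,6),(3,7)):
            cv2.line(a,tuple(P[i].astype(int).tolist()),tuple(P[j].astype(int).tolist()),col,1)
    out.append(a)
cv2.imwrite("pics/yaw.png",np.hstack(out)[:,:,::-1])
```

```text
0.46181893319860495 0.5965991362646277
side 327 157
top 391 221
```

View pics/yaw.png

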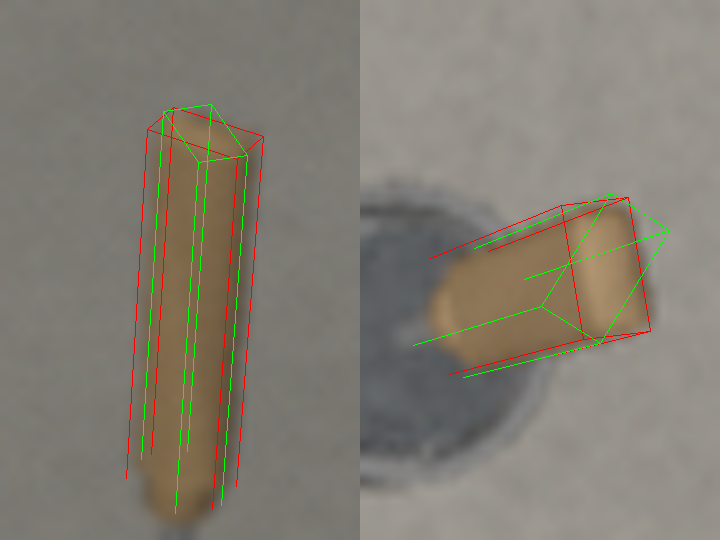

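Run:
```python
from h import *
out=[]
for c,s,nm in (("side",6,"tum"),("top",6,"tum"),("side",6,"cad"),("top",6,"cad")):
    im=np.load(f"avg_{c}.npy")
    x,y,h,r,b=(543,153,125,37,31.5) if nm=="tum" else (538.7,-180.3,60,34,29.5)
    u,v=proj(c,[x,y,h*.6])[0].astype(int)
    a=cv2.resize(im[v-45:v+45,u-30:u+30],None,fx=s,fy=s,interpolation=cv2.INTER_CUBIC)
    for P,col in ((cyl(x,y,r,0,h),(255,0,0)),(cyl(x,y,b,h,h),(0,255,0))):
        q=((proj(c,P)-[u-30,v-45]+.5)*s).astype(int)
        for k in (q[:72],q[72:]): cv2.polylines(a,[k.reshape(-1,1,2).astype(np.int32)],True,col,1)
    out.append(a)
for i,n in ((0,"tum"),(2,"cad")): cv2.imwrite(f"pics/{n}.png",np.hstack(out[i:i+2])[:,:,::-1])
```

```text
(no output)
```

View pics/tum.png

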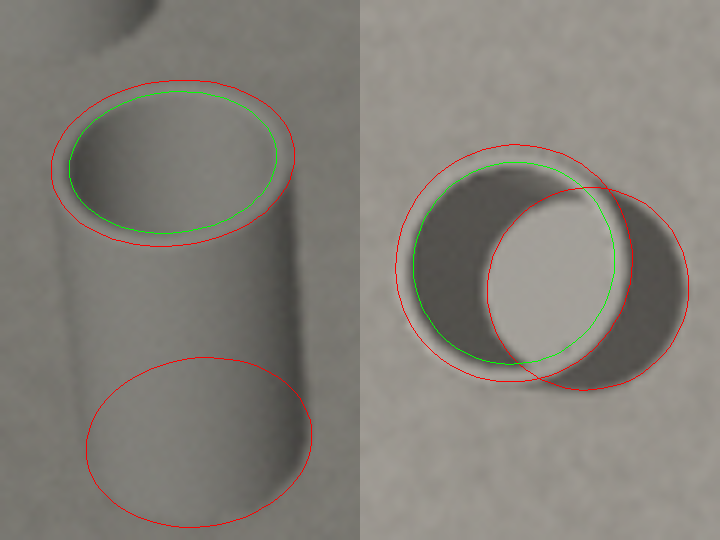

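View pics/cad.png

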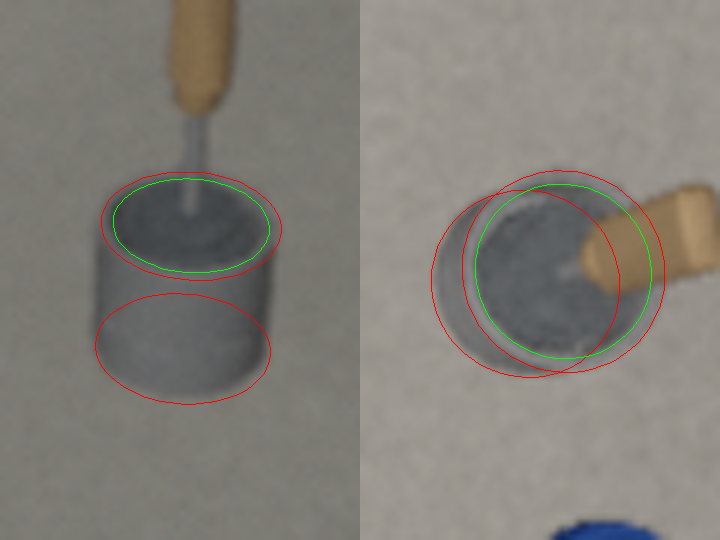

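The one meant is the brush with a grey head in the steel cup, at side (327,160) and top (390,222). The other brush, at side (372,195) and top (400,287), stands free with a blue head, so it is the look-alike. The crops confirm this. The fitted outlines put the caddy at about (538,-180), the tumbler at about (542,153) and the handle yaw at about 0.1 rad.

Request:
{"method": "servo_tool", "body": {
  "series": [
    [1, 0, 0, -0.5, 0.1],
    [1, 0, 0, -0.5, 0.1],
    [1, 0, 0, 0, 0.017],
    [1, 0.75, -0.57, 0, 0],
    [1, 0.75, -0.57, 0, 0],
    [1, 0.75, -0.57, 0, 0],
    [1, 0.75, -0.57, 0, 0],
    [1, 0.75, -0.57, 0, 0],
    [1, 0.75, -0.57, 0, 0],
    [1, 0.75, -0.57, 0, 0],
    [1, 0.75, -0.57, 0, 0],
    [1, 0.75, -0.57, 0, 0],
    [1, 0, 0, 0, 0],
    [1, 0, 0, 0, 0]
  ]
}}

```text
time: 3.55
tool_pos: [535.4, -180.7, 275.6]
tcp_rot: [-3.141, 0.002, 0.112]
contact_force: [0.1, 0.5, 0.2]
grip_width: 91.5
```

Run:
```python
from h import *
o=bot.get_obs(); print(o["time"],o["tool_pos"],o["tcp_rot"],o["contact_force"])
for c in ("side","top"):
    im=bot.capture(c); cv2.imwrite(f"pics/{c}1.png",im[:,:,::-1])
```

```text
3.55 [ 535.44712013 -180.68593786  275.62835958] [-3.14110109e+00  1.89929480e-03  1.11543772e-01] [0.08573241 0.54202767 0.16749911]
```

View pics/side1.png

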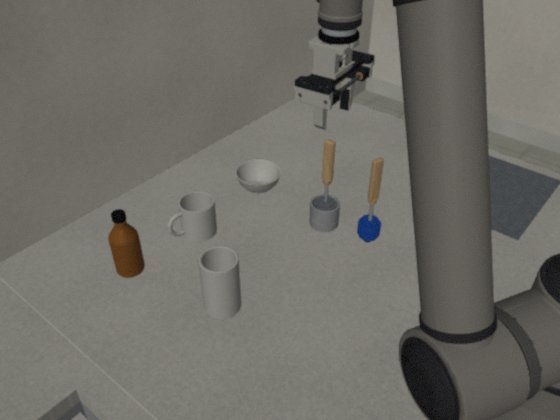

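The side picture shows the gripper above the handle at (327,100), with nothing touched. I'm descending around the handle now.

Request:
{"method": "servo_tool", "body": {
  "series": [
    [1, 0.058, -0.014, 0, 0],
    [1, 0, 0, 0.4, 0],
    [1, 0, 0, 0.4, 0],
    [1, 0, 0, 0.4, 0],
    [1, 0, 0, 0.4, 0],
    [1, 0, 0, 0.4, 0],
    [1, 0, 0, 0.09, 0],
    [1, 0, 0, 0, 0]
  ]
}}

```text
time: 4.65
tool_pos: [538.9, -180.0, 172.6]
tcp_rot: [3.141, -0.0, 0.109]
contact_force: [-0.2, -0.6, 0.7]
grip_width: 91.8
```

Run:
```python
from h import *
out=[]
for c in ("side","top"):
    im=bot.capture(c); u,v=proj(c,[540,-180,170])[0].astype(int)
    out.append(cv2.resize(im[v-50:v+50,u-40:u+40],None,fx=5,fy=5,interpolation=cv2.INTER_CUBIC))
cv2.imwrite("pics/g.png",np.hstack(out)[:,:,::-1])
```

```text
(no output)
```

View pics/g.png

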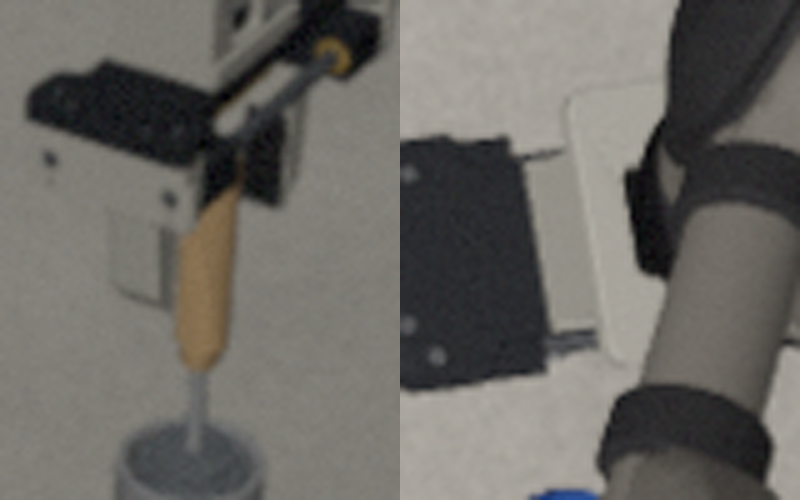

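The handle stands between the fingers in the left crop, near (210,270). I'm closing now.

Request:
{"method": "servo_tool", "body": {
  "series": [
    [0, 0, 0, 0, 0],
    [0, 0, 0, 0, 0],
    [0, 0, 0, 0, 0],
    [0, 0, 0, 0, 0],
    [0, 0, 0, 0, 0],
    [0, 0, 0, 0, 0],
    [0, 0, 0, 0, 0],
    [0, 0, 0, 0, 0],
    [0, 0, 0, 0, 0],
    [0, 0, 0, 0, 0]
  ]
}}

```text
time: 6.0
tool_pos: [538.8, -179.6, 172.1]
tcp_rot: [3.142, 0.0, 0.11]
contact_force: [0.1, -0.7, -1.0]
grip_width: 11.8
```

Run:
```python
from h import *
o=bot.get_obs(); print({k:np.round(v,3) for k,v in o.items()})
c="side"; im=bot.capture(c); u,v=proj(c,[540,-180,110])[0].astype(int)
cv2.imwrite("pics/g2.png",cv2.resize(im[v-60:v+50,u-60:u+60],None,fx=5,fy=5,interpolation=cv2.INTER_CUBIC)[:,:,::-1])
```

```text
{'time': np.float64(6.0), 'joint_positions': array([-0.457,  0.467,  1.486, -0.   ,  1.189,  1.004]), 'dq': array([ 0.   , -0.   , -0.001,  0.001,  0.001, -0.   ]), 'tau': array([ 6.8000e-02, -4.8912e+01, -2.3736e+01,  1.0800e-01, -6.4000e-02,
       -1.0000e-03]), 'tool_pos': array([ 538.833, -179.553,  172.145]), 'tcp_rot': array([3.142, 0.   , 0.11 ]), 'contact_force': array([ 0.149, -0.675, -1.019]), 'moment': array([-0.039,  0.044,  0.006]), 'grip_width': np.float64(11.821)}
```

View pics/g2.png

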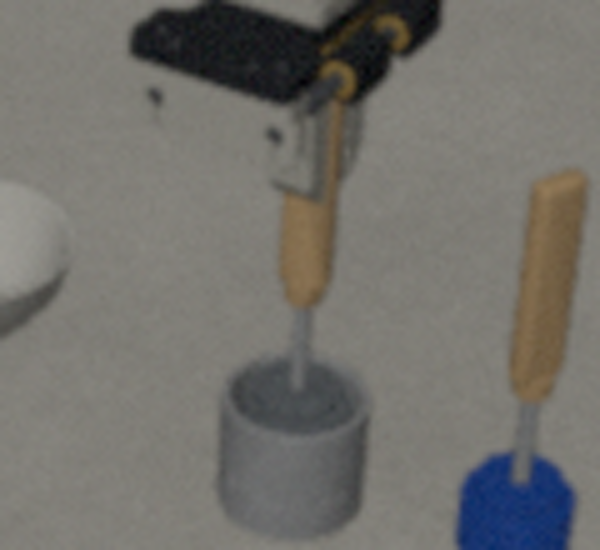

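The fingers stopped at 11.8 mm on the handle. I'm lifting straight up.

Request:
{"method": "servo_tool", "body": {
  "series": [
    [0, 0, 0, -0.2, 0],
    [0, 0, 0, -0.4, 0],
    [0, 0, 0, -0.4, 0],
    [0, 0, 0, -0.4, 0],
    [0, 0, 0, -0.4, 0],
    [0, 0, 0, -0.4, 0],
    [0, 0, 0, -0.4, 0],
    [0, 0, 0, -0.4, 0],
    [0, 0, 0, -0.2, 0],
    [0, 0, 0, 0, 0],
    [0, 0, 0, 0, 0]
  ]
}}

```text
time: 7.42
tool_pos: [538.6, -179.4, 331.3]
tcp_rot: [-3.141, 0.001, 0.11]
contact_force: [0.0, -0.2, -1.6]
grip_width: 11.5
```

Run:
```python
from h import *
o=bot.get_obs(); print({k:np.round(v,3) for k,v in o.items()})
out=[]
for c in ("side","top"):
    im=bot.capture(c); cv2.imwrite(f"pics/{c}2.png",im[:,:,::-1])
```

```text
{'time': np.float64(7.425), 'joint_positions': array([-0.457,  0.37 ,  1.197, -0.   ,  1.575,  1.004]), 'dq': array([-0.002,  0.004,  0.003, -0.   ,  0.   ,  0.001]), 'tau': array([ 2.4000e-02, -4.8312e+01, -2.7630e+01,  7.5000e-02, -4.3000e-02,
       -0.0000e+00]), 'tool_pos': array([ 538.585, -179.422,  331.342]), 'tcp_rot': array([-3.141e+00,  1.000e-03,  1.100e-01]), 'contact_force': array([ 0.012, -0.211, -1.624]), 'moment': array([ 0.06 ,  0.026, -0.028]), 'grip_width': np.float64(11.516)}
```

View pics/side2.png

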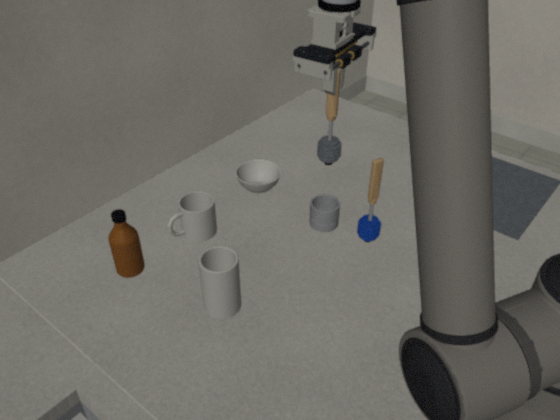

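The brush hangs from the gripper at (330,150), with its dark end visible, and the holder is empty. I'm moving over the tumbler.

Request:
{"method": "servo_tool", "body": {
  "series": [
    [0, 0.027, -0.22, 0, 0],
    [0, 0.053, -0.44, 0, 0],
    [0, 0.08, -0.66, 0, 0],
    [0, 0.08, -0.66, 0, 0],
    [0, 0.08, -0.66, 0, 0],
    [0, 0.08, -0.66, 0, 0],
    [0, 0.08, -0.66, 0, 0],
    [0, 0.08, -0.66, 0, 0],
    [0, 0.08, -0.66, 0, 0],
    [0, 0.08, -0.66, 0, 0],
    [0, 0.053, -0.44, 0, 0],
    [0, 0.027, -0.22, 0, 0],
    [0, 0, 0, 0, 0],
    [0, 0, 0, 0, 0]
  ]
}}

```text
time: 9.28
tool_pos: [542.4, 152.3, 332.2]
tcp_rot: [3.141, 0.0, 0.109]
contact_force: [0.2, -0.0, -1.6]
grip_width: 11.8
```

Run:
```python
from h import *
o=bot.get_obs(); print({k:np.round(v,3) for k,v in o.items()})
out=[]
for c in ("side","top"):
    im=bot.capture(c); cv2.imwrite(f"pics/{c}3.png",im[:,:,::-1])
    x,y,_=o["tool_pos"]; z=182
    u,v=proj(c,[x,y,180])[0].astype(int)
    u0=np.clip(u-40,0,480);v0=np.clip(v-50,0,320)
    a=cv2.resize(im[v0:v0+100,u0:u0+80],None,fx=5,fy=5,interpolation=cv2.INTER_CUBIC)
    for P,col in ((cyl(x,y,25.5,z,z+45),(255,0,0)),(cyl(542,153,37,0,125),(0,255,0))):
        q=((proj(c,P)-[u0,v0]+.5)*5).astype(np.int32)
        for k in (q[:72],q[72:]): cv2.polylines(a,[k.reshape(-1,1,2)],True,col,1)
    out.append(a)
cv2.imwrite("pics/h3.png",np.hstack(out)[:,:,::-1])
```

```text
{'time': np.float64(9.275), 'joint_positions': array([ 0.138,  0.36 ,  1.21 , -0.   ,  1.571,  1.599]), 'dq': array([-0.011, -0.001, -0.001,  0.002, -0.   ,  0.   ]), 'tau': array([ 5.7600e-01, -4.7151e+01, -2.7262e+01,  7.5000e-02, -8.0000e-02,
        5.0000e-03]), 'tool_pos': array([542.358, 152.326, 332.213]), 'tcp_rot': array([3.141, 0.   , 0.109]), 'contact_force': array([ 0.157, -0.019, -1.579]), 'moment': array([ 0.018, -0.034,  0.023]), 'grip_width': np.float64(11.839)}
```

View pics/h3.png

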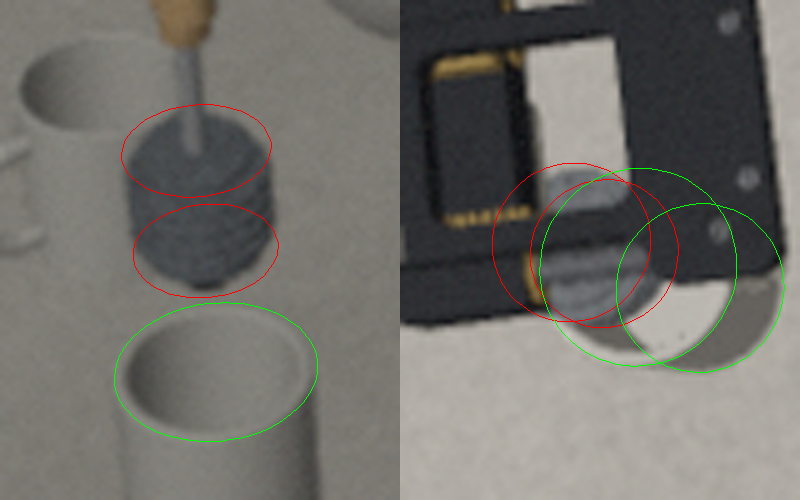

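Run:
```python
from h import *
o=bot.get_obs(); out=[]
for c in ("side","top"):
    im=np.mean([bot.capture(c).astype(float) for _ in range(3)],0).astype(np.uint8); np.save(f"avg3_{c}.npy",im)
    x,y,_=o["tool_pos"]; z=182
    u,v=proj(c,[x,y,195])[0].astype(int); S=9
    u0=np.clip(u-22,0,480);v0=np.clip(v-32,0,320)
    a=cv2.resize(im[v0:v0+64,u0:u0+44],None,fx=S,fy=S,interpolation=cv2.INTER_CUBIC)
    a=cv2.convertScaleAbs(a,alpha=1.4)
    for (x,y),col in (((542.4,152.3),(255,0,0)),((539.5,155.3),(0,255,0))):
        for r,zz in ((25.5,z+41),(25.5,z+4),(10,z-14)):
            q=((proj(c,cyl(x,y,r,zz,zz)[:72])-[u0,v0]+.5)*S).astype(np.int32); cv2.polylines(a,[q.reshape(-1,1,2)],True,col,1)
    out.append(a)
cv2.imwrite("pics/h3b.png",np.hstack(out)[:,:,::-1])
```

```text
(no output)
```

View pics/h3b.png

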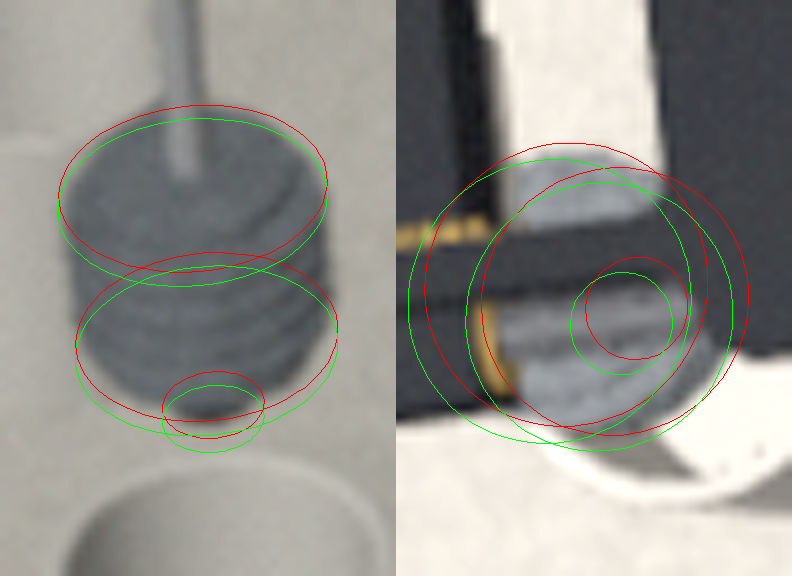

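Run:
```python
from h import *
for c in ("side","top"):
    for k in range(3):
        bot.capture(c); T=cam(c)[1]
        for l in ("brush","brush_end","tumbler_rim"):
            for r in bot.pinpoint(c,l):
                p=(T@np.r_[r["point"],1])[:3]
                if p[1]>50: print(c,l,round(r["p"],2),np.round(p,1))
    for r in bot.outline_of(c,"brush"):
        ys,xs=np.nonzero(r["mask"]); print(c,r["p"],xs.min(),xs.max(),ys.min(),ys.max())
im=np.load("avg3_side.npy").astype(float)
# head mask: b-r >0
u,v=proj("side",[542,152,195])[0].astype(int)
sub=im[v-32:v+32,u-22:u+22]; d=sub[...,2]-sub[...,0]
cv2.imwrite("pics/d.png",cv2.resize(np.clip(d*8+100,0,255).astype(np.uint8),None,fx=9,fy=9,interpolation=0))
print(u,v,np.round(d[20:45:4,::3]))
print(bot.get_obs()["time"])
```

```text
side brush 0.57 [548.4 156.3 182.4]
side tumbler_rim 0.97 [544.6 156.3 123.1]
side brush 0.98 [543.7 154.5 180.2]
side brush 0.63 [768.7 202.9   1.7]
side tumbler_rim 0.57 [545.5 156.9 124.6]
side brush 0.94 [544.3 153.9 182.1]
side tumbler_rim 0.58 [543.1 157.1 125.3]
side 0.81 201 230 138 243
side 0.72 357 383 158 242
top brush 0.6 [539.9 149.4 183. ]
top tumbler_rim 0.75 [544.  154.6 126.8]
top brush 0.73 [543.7 150.8 183.5]
top tumbler_rim 0.91 [546.3 156.8 129.3]
top brush 0.69 [545.8 152.1 184.7]
top tumbler_rim 0.91 [543.8 156.1 128.6]
top 0.62 370 417 270 295
top 0.6 186 208 209 240
216 228 [[ -7.  -8.  -6.   5.   6.   5.   6.   5.   4.   5.   4.   6.  -5.  -7.
   -8.]
 [ -7.  -7.  -5.   5.   5.   6.   6.   6.   7.   6.   5.   6.  -5.  -8.
   -8.]
 [ -7.  -6.  -5.   5.   7.   5.   6.   6.   5.   6.   6.   3.  -3.  -9.
   -9.]
 [ -7.  -7.  -6.   6.   7.   7.   6.   4.   6.   6.   6.   4.  -1.  -8.
   -8.]
 [ -7.  -7.  -7.   5.   4.   6.   5.   4.   4.   7.   5.   5.  -6.  -9.
  -10.]
 [ -6.  -7.  -7.  -6.   3.   7.   6.   6.   7.   6.   6.  -2.  -9.  -9.
   -7.]
 [ -8.  -6.  -7.  -6.  -8.   0.   5.   7.   6.   0.  -8.  -8.  -8.  -8.
   -8.]]
10.975
```

View pics/d.png

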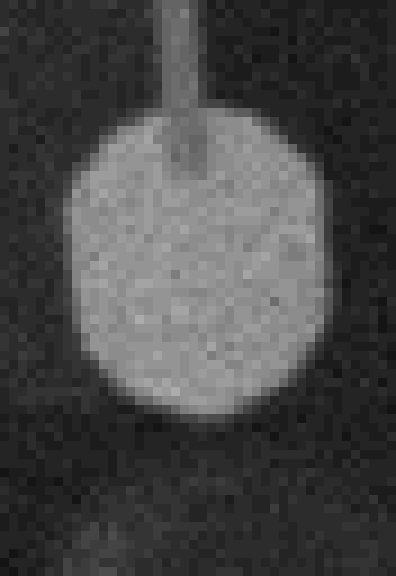

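```bash
cat > fit.py <<'E'
from h import *
from scipy.optimize import minimize
im=np.load("avg3_side.npy").astype(float)
d=cv2.GaussianBlur(im[...,2]-im[...,0],(0,0),.6); u,v=proj("side",[542,152,195])[0].astype(int)
mk=np.zeros((420,560),bool); mk[v-22:v+15,u-20:u+20]=(d>-1)[v-22:v+15,u-20:u+20]
mk[:v-21]=0
def head(p,z,c):
    x,y=p[:2]; return np.vstack([cyl(x,y,25.5-c,z,z+45),cyl(x,y,25.5,z+c,z+45-c)])
for z in (180,182,184):
  for c in (3,5,7):
    def cost(p): 
        s=sil("side",head(p,z,c)); return np.abs(s-mk)[v-19:v+15].sum()
    r=minimize(cost,[542,152],method="Nelder-Mead",options=dict(initial_simplex=[[542,152],[547,152],[542,157]]))
    print(z,c,np.round(r.x,1),round(r.fun,1))
# tumbler rim refit via luminance? top view mask blue
E
python3 fit.py
```

```text
180 3 [549.6 145.3] 125.2
180 5 [547.4 147.3] 114.6
180 7 [545.9 149.7] 96.3
182 3 [547.6 147.2] 127.8
182 5 [546.  148.8] 117.5
182 7 [543.5 151.5] 100.1
184 3 [545.9 148.6] 130.9
184 5 [544.1 150.6] 121.3
184 7 [541.3 152.4] 103.3
```

```bash
cat >> fit.py <<'E'
print("--")
rows=slice(v-19,v+15)
print(mk[rows].sum(), np.nonzero(mk[:,u-22:u+22].any(1))[0][[0,-1]])
for z in (182,):
  for c in (7,9,11,13):
   for rad in (25.5,24.5):
    def cost(p):
        x,y=p[:2]; P=np.vstack([cyl(x,y,rad-c,z,z+45),cyl(x,y,rad,z+c*p[2],z+45-c*p[2])]); s=sil("side",P); return np.abs(s-mk).sum()
    r=minimize(cost,[542,152,.7],method="Nelder-Mead",options=dict(initial_simplex=[[542,152,.7],[547,152,.7],[542,157,.7],[542,152,1]]))
    print(z,c,rad,np.round(r.x,2),round(r.fun,1))
E
python3 fit.py | sed -n '/--/,$p'
```

```text
--
800 [207 241]
182 7 25.5 [543.48 151.9    2.26] 59.0
182 7 24.5 [543.41 151.93   1.48] 44.3
182 9 25.5 [543.42 151.67   1.38] 68.4
182 9 24.5 [544.02 151.56   1.08] 64.3
182 11 25.5 [543.98 151.28   1.  ] 96.2
182 11 24.5 [543.47 151.78   0.69] 73.3
182 13 25.5 [543.97 150.96   0.62] 99.4
182 13 24.5 [543.51 151.69   0.58] 73.6
```

Request:
{"method": "servo_tool", "body": {
  "series": [
    [0, 0, -0.02, 0.3, 0],
    [0, 0, 0, 0.3, 0],
    [0, 0, 0, 0.2, 0],
    [0, 0, 0, 0.2, 0],
    [0, 0, 0, 0.2, 0],
    [0, 0, 0, 0.1, 0],
    [0, 0, 0, 0, 0]
  ]
}}

```text
time: 11.85
tool_pos: [542.2, 153.8, 266.9]
tcp_rot: [3.141, 0.001, 0.11]
contact_force: [0.9, 0.2, -1.3]
grip_width: 11.9
```

Run:
```python
from h import *
out=[]
for c in ("side","top"):
    im=np.mean([bot.capture(c).astype(float) for _ in range(2)],0).astype(np.uint8)
    u,v=proj(c,[542,153,125])[0].astype(int); S=9
    u0=u-22;v0=v-32
    a=cv2.convertScaleAbs(cv2.resize(im[v0:v0+64,u0:u0+44],None,fx=S,fy=S,interpolation=cv2.INTER_CUBIC),alpha=1.4)
    out.append(a)
cv2.imwrite("pics/h4.png",np.hstack(out)[:,:,::-1])
```

```text
(no output)
```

View pics/h4.png

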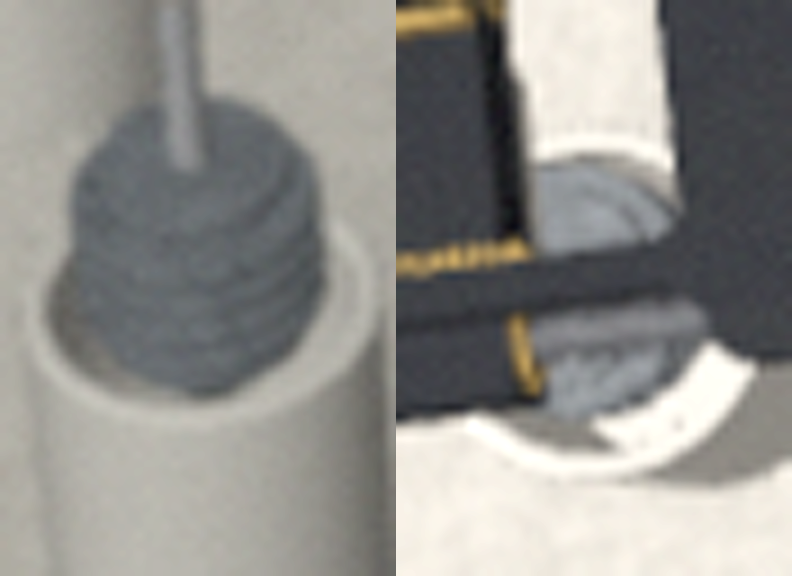

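The head is going into the mouth: the side crop shows the bristles from 77 to 325 inside the inner rim, which runs from 48 to 360, so it is well centred. I'm descending to just above the shallowest possible bottom.

Request:
{"method": "servo_tool", "body": {
  "series": [
    [0, 0, 0, 0.1, 0],
    [0, 0, 0, 0.1, 0],
    [0, 0, 0, 0.1, 0],
    [0, 0, 0, 0.1, 0],
    [0, 0, 0, 0, 0]
  ]
}}

```text
time: 12.68
tool_pos: [542.1, 153.8, 246.6]
tcp_rot: [3.141, 0.001, 0.11]
contact_force: [-0.8, 0.2, -1.5]
grip_width: 11.4
```

Request:
{"method": "servo_tool", "body": {
  "series": [
    [0, 0, 0, 0.1, 0],
    [0, 0, 0, 0.15, 0],
    [0, 0, 0, 0.15, 0],
    [0, 0, 0, 0.15, 0],
    [0, 0, 0, 0.15, 0],
    [0, 0, 0, 0.1, 0],
    [0, 0, 0, 0, 0],
    [0, 0, 0, 0, 0]
  ]
}}

```text
time: 13.68
tool_pos: [542.5, 153.8, 207.5]
tcp_rot: [3.142, -0.001, 0.11]
contact_force: [0.6, -0.4, -1.4]
grip_width: 12.2
```

Request:
{"method": "servo_tool", "body": {
  "series": [
    [0, 0, 0, 0.06, 0],
    [0, 0, 0, 0.04, 0],
    [0, 0, 0, 0, 0]
  ]
}}

```text
time: 14.05
tool_pos: [542.2, 153.8, 202.0]
tcp_rot: [3.142, 0.0, 0.11]
contact_force: [0.6, 1.0, -1.3]
grip_width: 12.1
```

Request:
{"method": "servo_tool", "body": {
  "series": [
    [0, 0, 0, 0.06, 0],
    [0, 0, 0, 0, 0]
  ]
}}

```text
time: 14.3
tool_pos: [542.2, 153.8, 198.9]
tcp_rot: [3.141, 0.001, 0.11]
contact_force: [-0.2, 0.6, -2.1]
grip_width: 11.8
```

Request:
{"method": "servo_tool", "body": {
  "series": [
    [0, 0, 0, 0.06, 0],
    [0, 0, 0, 0, 0]
  ]
}}

```text
time: 14.55
tool_pos: [542.1, 153.8, 195.9]
tcp_rot: [3.141, 0.001, 0.11]
contact_force: [1.5, -0.3, -1.3]
grip_width: 11.8
```

Request:
{"method": "servo_tool", "body": {
  "series": [
    [0, 0, 0, 0.06, 0],
    [0, 0, 0, 0, 0]
  ]
}}

```text
time: 14.8
tool_pos: [542.2, 153.8, 192.9]
tcp_rot: [3.141, 0.001, 0.11]
contact_force: [-0.2, -0.3, -2.0]
grip_width: 11.9
```

Request:
{"method": "servo_tool", "body": {
  "series": [
    [0, 0, 0, 0.05, 0],
    [0, 0, 0, 0, 0]
  ]
}}

```text
time: 15.05
tool_pos: [542.4, 153.8, 190.7]
tcp_rot: [3.142, -0.0, 0.11]
contact_force: [0.1, 0.1, 0.0]
grip_width: 11.8
```

Request:
{"method": "servo_tool", "body": {
  "series": [
    [0, 0, 0, 0, 0]
  ]
}}

```text
time: 15.18
tool_pos: [542.4, 153.8, 190.8]
tcp_rot: [3.142, -0.0, 0.11]
contact_force: [-0.5, 0.2, -0.4]
grip_width: 11.9
```

Request:
{"method": "servo_tool", "body": {
  "series": [
    [0, 0, 0, 0.02, 0],
    [0, 0, 0, 0, 0]
  ]
}}

```text
time: 15.42
tool_pos: [542.4, 153.8, 189.7]
tcp_rot: [3.142, -0.0, 0.11]
contact_force: [-0.4, 0.4, -1.2]
grip_width: 11.7
```

Request:
{"method": "servo_tool", "body": {
  "series": [
    [0, 0, 0, 0, 0]
  ]
}}

```text
time: 15.55
tool_pos: [542.4, 153.8, 189.8]
tcp_rot: [3.142, -0.0, 0.11]
contact_force: [0.1, -0.2, 1.2]
grip_width: 11.9
```

```bash
cat >> h.py <<'E'
def fz(n=12):
    F=[]
    for _ in range(n):
        bot.capture("side"); F.append(np.r_[bot.get_obs()["contact_force"],bot.get_obs()["tool_pos"][2]])
    F=np.array(F); return F.mean(0).round(2),(F.std(0)/np.sqrt(n)).round(2),bot.get_obs()["time"]
E
python3 -c "
from h import *
print(fz())"
```

```text
(array([ 9.0000e-02,  7.0000e-02, -1.8000e-01,  1.8974e+02]), array([0.19, 0.17, 0.15, 0.01]), 16.15)
```

Request:
{"method": "servo_tool", "body": {
  "series": [
    [0, 0, 0, 0.04, 0],
    [0, 0, 0, 0, 0]
  ]
}}

```text
time: 16.4
tool_pos: [542.4, 153.8, 187.6]
tcp_rot: [3.141, -0.0, 0.11]
contact_force: [0.5, -0.2, 0.8]
grip_width: 11.9
```

```bash
python3 -c "
from h import *
print(fz())"
```

```text
(array([1.3000e-01, 4.0000e-02, 1.0800e+00, 1.8774e+02]), array([0.18, 0.12, 0.09, 0.01]), 17.0)
```

The bottom is found. Contact came at TCP z ≈ 193 (inside bottom ≈ 29 mm up), the spring force is now about 2.6 N and the give about 5 mm. Next come the two pulls (68 mm) and two presses.

Request:
{"method": "servo_tool", "body": {
  "series": [
    [0, 0, 0, -0.16, 0],
    [0, 0, 0, -0.3, 0],
    [0, 0, 0, -0.3, 0],
    [0, 0, 0, -0.3, 0],
    [0, 0, 0, -0.3, 0],
    [0, 0, 0, 0, 0],
    [0, 0, 0, 0, 0],
    [0, 0, 0, 0, 0]
  ]
}}

```text
time: 18.0
tool_pos: [542.0, 153.8, 254.9]
tcp_rot: [3.141, 0.001, 0.11]
contact_force: [0.0, 0.8, -2.2]
grip_width: 11.8
```

Run:
```python
from h import *
print(fz(5))
im=bot.capture("side"); u,v=proj("side",[542,153,125])[0].astype(int)
cv2.imwrite("pics/p1.png",cv2.resize(im[v-50:v+70,u-60:u+60],None,fx=5,fy=5,interpolation=cv2.INTER_CUBIC)[:,:,::-1])
```

```text
(array([-1.0000e-02, -2.7000e-01, -1.8400e+00,  2.5523e+02]), array([0.19, 0.1 , 0.18, 0.07]), 18.25)
```

View pics/p1.png

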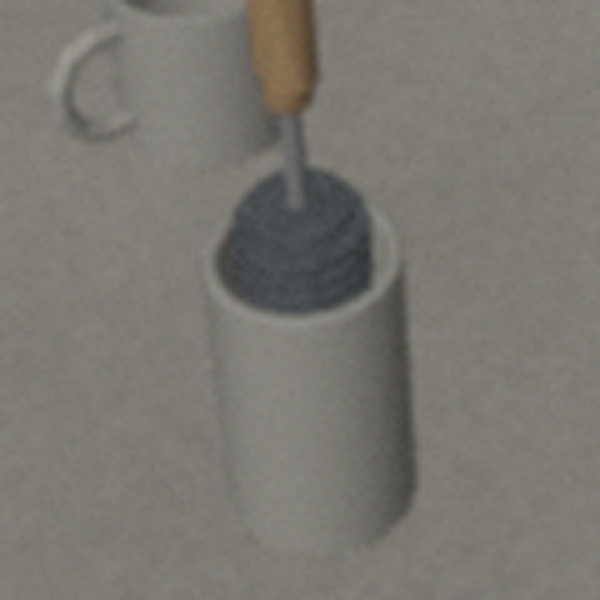

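About half of the head shows above the rim, with the head at (300,245) in the crop, and the tumbler stands upright. Now the second press.

Request:
{"method": "servo_tool", "body": {
  "series": [
    [0, 0, 0, 0.2, 0],
    [0, 0, 0, 0.3, 0],
    [0, 0, 0, 0.3, 0],
    [0, 0, 0, 0.3, 0],
    [0, 0, 0, 0.1, 0],
    [0, 0, 0, 0.06, 0],
    [0, 0, 0, 0.05, 0],
    [0, 0, 0, 0.05, 0],
    [0, 0, 0, 0, 0],
    [0, 0, 0, 0, 0],
    [0, 0, 0, 0, 0]
  ]
}}

```text
time: 19.68
tool_pos: [542.5, 153.9, 188.0]
tcp_rot: [3.142, -0.001, 0.11]
contact_force: [-0.6, -1.5, 0.3]
grip_width: 12.0
```

```bash
python3 -c "
from h import *
print(fz(9))"
```

```text
(array([  0.52,  -0.3 ,   0.67, 187.83]), array([0.22, 0.17, 0.12, 0.02]), 20.125)
```

Request:
{"method": "servo_tool", "body": {
  "series": [
    [0, 0, 0, -0.16, 0],
    [0, 0, 0, -0.3, 0],
    [0, 0, 0, -0.3, 0],
    [0, 0, 0, -0.3, 0],
    [0, 0, 0, -0.3, 0],
    [0, 0, 0, 0, 0],
    [0, 0, 0, 0, 0],
    [0, 0, 0, 0, 0],
    [0, 0, 0, 0, 0]
  ]
}}

```text
time: 21.25
tool_pos: [542.2, 153.8, 255.2]
tcp_rot: [3.141, 0.001, 0.11]
contact_force: [-0.3, -0.7, -2.0]
grip_width: 11.7
```

Request:
{"method": "servo_tool", "body": {
  "series": [
    [0, 0, 0, 0.2, 0],
    [0, 0, 0, 0.3, 0],
    [0, 0, 0, 0.3, 0],
    [0, 0, 0, 0.3, 0],
    [0, 0, 0, 0.1, 0],
    [0, 0, 0, 0.06, 0],
    [0, 0, 0, 0.05, 0],
    [0, 0, 0, 0.06, 0],
    [0, 0, 0, 0, 0],
    [0, 0, 0, 0, 0],
    [0, 0, 0, 0, 0]
  ]
}}

```text
time: 22.62
tool_pos: [542.5, 153.9, 187.5]
tcp_rot: [3.142, -0.001, 0.11]
contact_force: [-0.8, -0.1, 0.7]
grip_width: 12.1
```

```bash
python3 -c "
from h import *
print(fz(9))"
```

```text
(array([ 6.5000e-01, -1.8000e-01,  8.6000e-01,  1.8733e+02]), array([0.21, 0.13, 0.11, 0.02]), 23.075)
```

Third press done, at about 2.5 N and about 5 mm of give. I'm lifting out and returning to the holder by the reverse path.

Request:
{"method": "servo_tool", "body": {
  "series": [
    [0, 0, 0, -0.2, 0],
    [0, 0, 0, -0.3, 0],
    [0, 0, 0, -0.4, 0],
    [0, 0, 0, -0.4, 0],
    [0, 0, 0, -0.4, 0],
    [0, 0, 0, -0.4, 0],
    [0, 0, 0, -0.4, 0],
    [0, 0, 0, -0.4, 0],
    [0, 0, 0, 0, 0]
  ]
}}

```text
time: 24.2
tool_pos: [542.8, 153.9, 334.4]
tcp_rot: [-3.142, -0.004, 0.11]
contact_force: [-0.1, 0.8, -1.5]
grip_width: 11.9
```

Request:
{"method": "servo_tool", "body": {
  "series": [
    [0, -0.027, 0.24, 0, 0],
    [0, -0.053, 0.44, 0, 0],
    [0, -0.08, 0.66, 0, 0],
    [0, -0.08, 0.66, 0, 0],
    [0, -0.08, 0.66, 0, 0],
    [0, -0.08, 0.66, 0, 0],
    [0, -0.08, 0.66, 0, 0],
    [0, -0.08, 0.66, 0, 0],
    [0, -0.08, 0.66, 0, 0],
    [0, -0.08, 0.66, 0, 0],
    [0, -0.053, 0.44, 0, 0],
    [0, -0.027, 0.22, 0, 0],
    [0, 0, 0, 0, 0],
    [0, 0, 0, 0, 0]
  ]
}}

```text
time: 25.95
tool_pos: [539.0, -178.6, 332.3]
tcp_rot: [-3.141, -0.0, 0.111]
contact_force: [0.1, -0.1, -0.5]
grip_width: 11.8
```

Run:
```python
from h import *
print(fz(4))
out=[]
for c in ("side","top"):
    im=bot.capture(c); cv2.imwrite(f"pics/{c}5.png",im[:,:,::-1])
```

```text
(array([ 2.5000e-01,  6.6000e-01, -1.2600e+00,  3.3238e+02]), array([0.21, 0.25, 0.3 , 0.01]), 26.15)
```

View pics/side5.png

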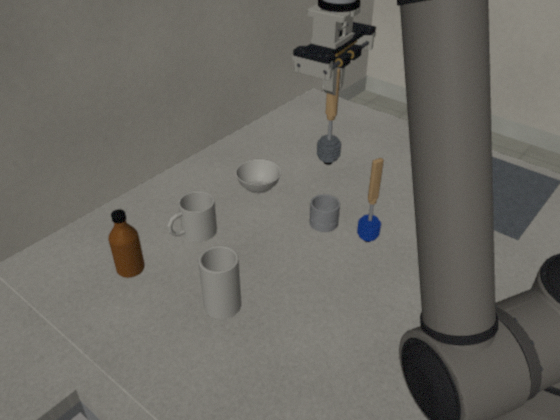

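Request:
{"method": "servo_tool", "body": {
  "series": [
    [0, 0, 0.018, 0.2, 0],
    [0, 0, 0, 0.4, 0],
    [0, 0, 0, 0.4, 0],
    [0, 0, 0, 0.4, 0],
    [0, 0, 0, 0.4, 0],
    [0, 0, 0, 0.3, 0],
    [0, 0, 0, 0, 0],
    [0, 0, 0, 0, 0]
  ]
}}

```text
time: 27.25
tool_pos: [539.4, -180.7, 227.9]
tcp_rot: [3.141, -0.001, 0.11]
contact_force: [-0.3, -0.2, -2.0]
grip_width: 12.1
```

Run:
```python
from h import *
print(fz(4))
out=[]
for c in ("side","top"):
    im=bot.capture(c)
    u,v=proj(c,[538,-180,80])[0].astype(int); S=9
    out.append(cv2.convertScaleAbs(cv2.resize(im[v-32:v+32,u-22:u+22],None,fx=S,fy=S,interpolation=cv2.INTER_CUBIC),alpha=1.4))
cv2.imwrite("pics/h6.png",np.hstack(out)[:,:,::-1])
```

```text
(array([ -0.32,   0.3 ,  -0.97, 228.05]), array([0.23, 0.09, 0.18, 0.04]), 27.45)
```

View pics/h6.png

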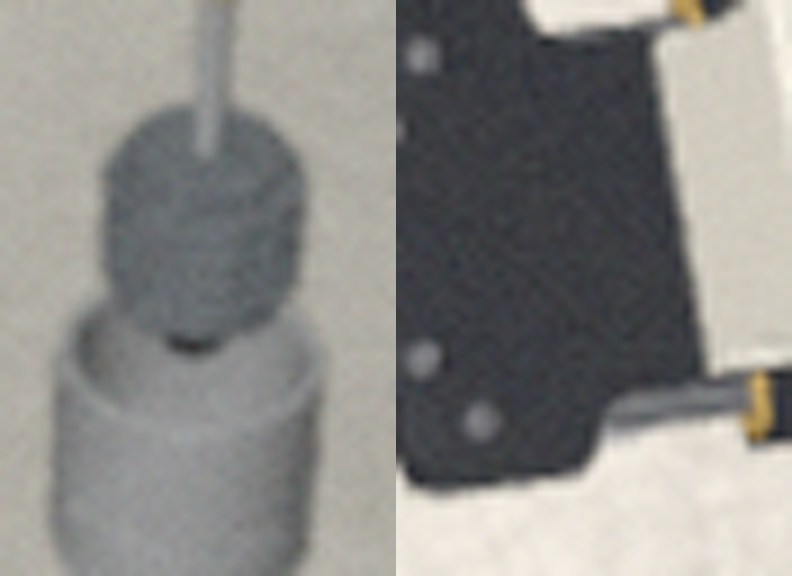

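Request:
{"method": "servo_tool", "body": {
  "series": [
    [0, -0.01, -0.016, 0.1, 0],
    [0, 0, 0, 0.15, 0],
    [0, 0, 0, 0.15, 0],
    [0, 0, 0, 0.15, 0],
    [0, 0, 0, 0.15, 0],
    [0, 0, 0, 0.15, 0],
    [0, 0, 0, 0.1, 0],
    [0, 0, 0, 0.1, 0],
    [0, 0, 0, 0, 0],
    [0, 0, 0, 0, 0]
  ]
}}

```text
time: 28.8
tool_pos: [538.5, -179.8, 174.9]
tcp_rot: [3.141, -0.0, 0.11]
contact_force: [0.0, -0.4, -1.3]
grip_width: 12.1
```

```bash
python3 -c "
from h import *
print(fz(8),bot.get_obs()['tool_pos'],bot.get_obs()['moment'])
im=bot.capture('side');u,v=proj('side',[540,-180,110])[0].astype(int)
cv2.imwrite('pics/s7.png',cv2.resize(im[v-60:v+50,u-60:u+60],None,fx=5,fy=5,interpolation=cv2.INTER_CUBIC)[:,:,::-1])"
```

```text
(array([  0.21,   0.2 ,  -1.43, 174.93]), array([0.18, 0.16, 0.2 , 0.03]), 29.2) [ 538.43710035 -179.76023587  174.80982953] [ 0.07151004 -0.01970324  0.0242907 ]
```

View pics/s7.png

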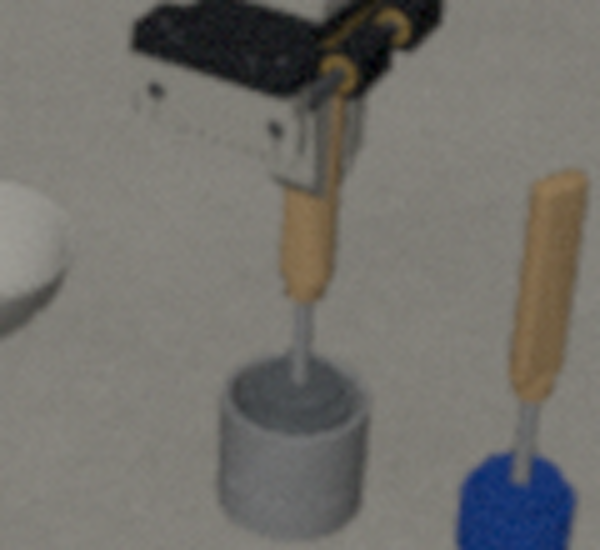

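The head is inside the cup without side force, about 2.5 mm above its seat.

Request:
{"method": "servo_tool", "body": {
  "series": [
    [0, 0, 0, 0.02, 0],
    [0, 0, 0, 0.02, 0],
    [0, 0, 0, 0.012, 0],
    [0, 0, 0, 0, 0],
    [0, 0, 0, 0, 0]
  ]
}}

```text
time: 29.88
tool_pos: [538.4, -179.7, 172.1]
tcp_rot: [3.141, -0.0, 0.11]
contact_force: [0.1, -0.9, -0.5]
grip_width: 11.8
```

```bash
python3 -c "
from h import *
print(fz(8))"
```

```text
(array([-4.0000e-01,  5.0000e-02, -8.7000e-01,  1.7214e+02]), array([0.12, 0.16, 0.17, 0.01]), 30.275)
```

Request:
{"method": "servo_tool", "body": {
  "series": [
    [0, 0, 0, 0.008, 0],
    [0, 0, 0, 0, 0],
    [0.2, 0, 0, 0, 0],
    [0.2, 0, 0, 0, 0],
    [0.4, 0, 0, 0, 0],
    [0.6, 0, 0, 0, 0],
    [1, 0, 0, 0, 0],
    [1, 0, 0, 0, 0],
    [1, 0, 0, 0, 0],
    [1, 0, 0, 0, 0],
    [1, 0, 0, 0, 0]
  ]
}}

```text
time: 31.65
tool_pos: [538.4, -179.7, 171.7]
tcp_rot: [3.142, -0.0, 0.11]
contact_force: [-0.7, -0.0, -0.4]
grip_width: 83.8
```

```bash
python3 -c "
from h import *
im=bot.capture('side');u,v=proj('side',[540,-180,110])[0].astype(int)
cv2.imwrite('pics/s8.png',cv2.resize(im[v-60:v+50,u-60:u+60],None,fx=5,fy=5,interpolation=cv2.INTER_CUBIC)[:,:,::-1])"
```

```text
(no output)
```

View pics/s8.png

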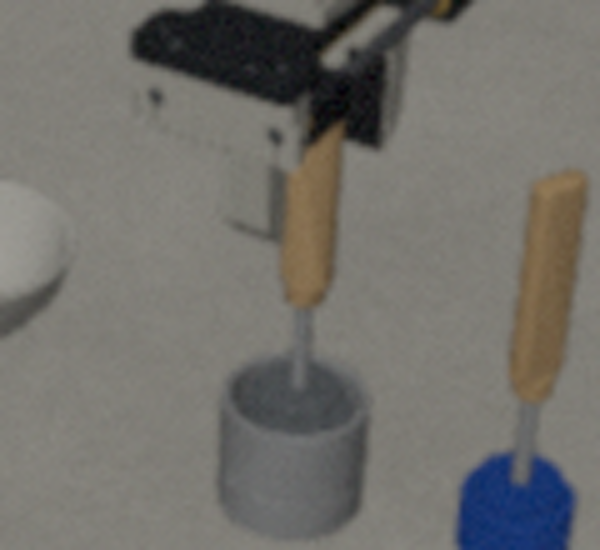

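The brush stands free between the open fingers, its handle at (310,230). I'm retreating straight up and then aside so I can check it.

Request:
{"method": "servo_tool", "body": {
  "series": [
    [1, 0, 0, -0.2, 0],
    [1, 0, 0, -0.4, 0],
    [1, 0, 0, -0.4, 0],
    [1, 0, 0, -0.4, 0],
    [1, 0, 0, -0.4, 0],
    [1, 0, 0, -0.4, 0],
    [1, 0, 0, -0.3, 0],
    [1, -0.6, 0.5, 0, 0],
    [1, -0.6, 0.5, 0, 0],
    [1, -0.6, 0.5, 0, 0],
    [1, -0.6, 0.5, 0, 0],
    [1, -0.6, 0.5, 0, 0],
    [1, -0.6, 0.5, 0, 0],
    [1, 0, 0, 0, 0],
    [1, 0, 0, 0, 0]
  ]
}}

```text
time: 33.58
tool_pos: [376.2, -348.3, 297.0]
tcp_rot: [-3.141, -0.0, 0.11]
contact_force: [0.2, -0.0, -0.6]
grip_width: 92.2
```

Run:
```python
from h import *
print(bot.get_obs()["time"],bot.get_obs()["contact_force"])
out=[];out2=[]
for c in ("side","top"):
    im=bot.capture(c); old=np.load(f"avg_{c}.npy")
    u,v=proj(c,[540,-180,110])[0].astype(int)
    for k in (old,im): out.append(cv2.resize(k[v-45:v+45,u-22:u+22],None,fx=4.5,fy=4.5,interpolation=cv2.INTER_CUBIC))
    u,v=proj(c,[542,153,60])[0].astype(int)
    for k in (old,im): out2.append(cv2.resize(k[v-45:v+45,u-22:u+22],None,fx=4.5,fy=4.5,interpolation=cv2.INTER_CUBIC))
    # tumbler shift by template matching
    t=cv2.cvtColor(old[v-40:v+40,u-30:u+30],cv2.COLOR_RGB2GRAY).astype(np.float32);s=cv2.cvtColor(im[v-40:v+40,u-30:u+30],cv2.COLOR_RGB2GRAY).astype(np.float32)
    print(c,"tumbler shift px",cv2.phaseCorrelate(t,s,cv2.createHanningWindow(t.shape[::-1],cv2.CV_32F)))
cv2.imwrite("pics/fin.png",np.hstack(out)[:,:,::-1])
cv2.imwrite("pics/fin2.png",bot.capture("side")[:,:,::-1])
```

```text
33.575 [ 0.22634992 -0.00701843 -0.61819415]
side tumbler shift px ((-0.04057305162591618, 0.12461668101335732), 0.9233903249104818)
top tumbler shift px ((-0.04783298377142131, -0.0032846889828874737), 0.9585321092605591)
```

View pics/fin.png

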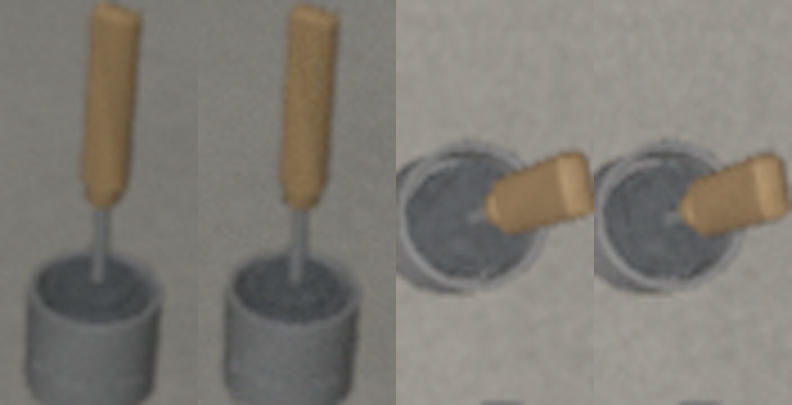

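View pics/fin2.png

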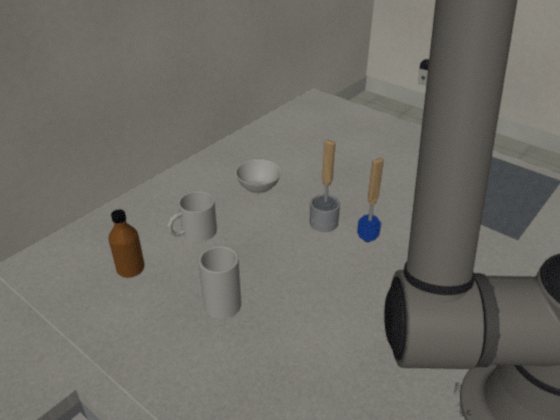

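The before and after crops of the brush in its holder match: upright, same height, same place. The tumbler has not moved measurably and everything else looks unmoved, so I'm handing in.

```bash
python3 -c "
from plant import bot
print(bot.close_job())"
```

```text
the job is handed in; nothing more can be done
None
```

I took the grey-headed brush from the steel holder by its handle and scrubbed the tumbler with three presses and two pulls between. I then stood the brush back in the holder, let go and handed the job in at about 34 s. `close_job()` gave no verdict.

- **Presses:** the net spring forces were about 2.6, 2.3 and 2.5 N, or roughly 5 mm of give each time. That is well above the 2 mm needed and below the 12 mm limit. The inside bottom lies about 29 mm above the underside.
- **Pulls:** the arm's height put the lower face of the head at about 105 mm in the tumbler both times. I checked the first pull in a picture (about half the head showing), but took no picture of the second.
- **End state:** in both cameras the brush matches its starting picture, upright and seated. The tumbler's image shifted by no more than 0.13 pixel (about 0.3 mm), and the crockery, the soap bottle and the blue brush look unmoved.
- **Disagreements:**
  - Single force readings were noisy by up to about 1.5 N, so the press forces come from averaged readings.
  - My first fit of the handle's angle from the side camera gave −0.76 rad. The top view showed about 0.1 rad, and the grasp closing to 11.8 mm on the handle confirmed it.
  - The trained networks put the brush 3 to 5 mm off the tumbler's axis, against about 1 mm in my own fit. The head went in without any clear side force.

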